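# Set the end stop of a stamping jig with its knurled wheel

## Task

Set the end stop of the stamping jig for the next batch: press a fingertip lightly on top of the knurled wheel and roll it until the gap has closed and the front edge of the sliding stop stands on the long black gauge mark. Move the stop only by rolling its wheel: do not push the stop itself or grip the wheel, and leave the hammer, the hand stamps in their block and the profile offcut where they are. Then take the hand away.

Things in the scene. Friction and masses are not known exactly. Their poses are not given: they have to be found in the camera images.
- jig: stamping jig fixed to the bench: dark steel base 110 (x) by 300 (y) by 14 mm. Origin: centre of its underside, z up. From -y to +y: grey rack housing (y -104 to -36 mm, 66 mm high) with the knurled wheel in a slot on its +x side; sliding stop; grey bridge that guides the hand stamp (y 98 to 138 mm, 62 mm high). Bright scale rails each side, y -25 to 95 mm, x 19 to 45 mm, tops 24 mm above the bench
- wheel_top (a point): topmost point of the knurled steel wheel's rim, mid-width, 76.5 mm above the bench at jig x 26.5, y -70 mm; axes as the jig's; does not turn. Wheel 61 mm in diameter, 17 mm wide, shaft along the jig's x; 40 straight ridges 1.5 mm high across the rim. It stands 10.5 mm above the housing (-x side) and 18.5 mm above the cheek (+x side), so a fingertip reaches its top from above
- wheel (a joint): turn of the wheel, rad, = stop travel / 0.014 m. It grows, closing the gap, as the top of the rim is rolled towards the jig's -y: the rack runs under the pinion, so the stop moves the opposite way to the rim's top, 0.46 mm per mm of rim. About 2 N along the rim rolls it; 5 to 10 N of pressure is enough; it stays where it is left and can be rolled back
- stop_edge (a point): middle of the lower front (+y) edge of the sliding steel stop, level with the rail tops; axes as the jig's. The stop is 60 mm wide (x) and 24 mm long (y) behind this edge, top 41.5 mm above the bench, with wings over both rails; a toothed rack bar 12 mm wide runs back from it through the housing and up to 20 mm past the base's -y end
- gauge_mark (a point): middle of the gauge mark at rail-top height: a black line 1.6 mm wide across both rails and the base at jig y = 55 mm, the only line across the rails' whole width (the short ticks are 5 mm apart); axes as the jig's. The gap is its y minus the stop edge's y along the jig's y axis: 19 to 41 mm at the start
- stop (a joint): travel of the stop along the jig's +y, in m: 0 fully back, 0.060 fully forward; its edge is on the gauge mark at 0.041
- hammer: bystander: hammer 280 mm long lying on the bench beyond the jig
- stamp_block: bystander: wooden block 90 by 45 by 40 mm with three square holes, beside the jig's +y end; origin: centre of its underside
- stamp: bystander: square steel hand stamp, 11.5 mm square, 68 mm long, standing loosely in the block; origin: centre of its foot
- stamp_b: bystander: a second hand stamp like it, in the same block
- profile: bystander: aluminium profile offcut 40 by 90 by 40 mm high, lying beyond the jig; origin: centre of its underside

How it is judged:
By the outcome, as a careful person would: the job done as asked, in the order asked, and still so for the second after the job is handed in, with the robot touching nothing.
It also fails if it takes over 45 s, if anything falls off the work surface, if the arm or the gripper's body presses on something with over 40 N, if the wrist force passes 120 N, or if a joint passes its speed limit or range.

## Robot

A 6-joint arm with a two-finger parallel gripper is mounted at the origin on the work surface. World frame = base frame: x ahead of the robot, y to its left, z up, the work surface at z = 0. Lengths are in mm, angles in degrees, forces in N, time in s.
With the tool pointing down it reaches from about 325 to 925 mm from the base axis. Payload 3.1 kg.
Tool frame: the origin (TCP) lies at the very end of the fingers, on their centre line; the grasp point (between the pads) lies grasp_offset behind it (grasp_offset is the distance from the TCP to the grasp point, in mm); z points along the fingers, y is the line along which they close (so a half turn about z gives the same grasp; the last joint's range is limited). The gripper opens to 85 mm and grips with 20 to 120 N. Pads are 22 mm wide; open, the fingers measure 114 mm over their backs; the gripper's body (76 mm by 85 mm) begins 54 mm behind the grasp point. The pads swing forward as they close: fully open they stand 13 mm farther back than shut.
Start: joints at [-70.313, 12.427, 92.441, -0, 75.132, -6.429], TCP at [275.135, -561.195, 199.8] pointing down, gripper open.
Joint ranges: [-157.48, 157.48], [-44.54, 120.13], [17.64, 146.25], [-64.5, 244.5], [7.68, 150.69], [-147.95, 147.95]. Speed limits (degrees/s): [159.86, 159.86, 180, 180, 180, 180].

## Interface

Orientations are given as [roll, pitch, yaw] about the fixed x, y, z axes, in that order (R = Rz(yaw) Ry(pitch) Rx(roll)).
In Python, from station import * gives the robot as it stands. Calls block until the motion is done:
- goto(position, orientation): joint-space move of the TCP to a pose.
- move_l(position, attitude=None, speed=150): straight line of the TCP; attitude=None keeps the orientation; speed is the mean speed in mm/s.
- move_j(angles): joint-space move.
- grip(opening, squeeze=None): finger opening in mm; squeeze is the grip in N (None keeps the last); returns when the fingers have stopped.
- wait(seconds).
- solve_ik(position, orientation): joint angles nearest the present ones, or None.
- get_obs(): the state.
- get_image(name): name is "scene" or "top"; returns the picture (480x640x3 uint8, red, green, blue); there is no depth.
- get_calibration(name): a dict with "fx", "fy", "cx", "cy" (pixels), "R" (3x3) and "t" (3): a world point X has camera coordinates R X + t. Camera axes: x right, y down, z forward; pixel columns grow to the right and rows downward; lengths in mm; the calibration is good to about 2 mm. A picture is of the moment at which its call begins. get_calibration takes no time and is no camera call.
A pose or a line that the arm cannot do raises Unreachable and nothing moves.
- sign_off(): hands the job in; it is judged then, once.
Trained networks look in the newest picture that a camera, given by its name, has taken for a name from the list of things; names that differ only in an ending like _2 or _b are one class to them, and where a whole thing is asked for, a point or a joint stands for the part that bears it (a point fixed in the world has none). Each returns a list of dicts, best first, with "score" (0 to 1); they miss things now and then, are a little off and sometimes report something else, mostly with a low value. They report only what shows in the picture. A call takes as long as a camera call.
- spot_in(name, camera): "extent" ([centre column, centre row, width, height] in pixels, round what is visible of it).
- regions_of(name, camera): "region" (480x640 bool, what is visible of it) and "extent" ([centre column, centre row, width, height] in pixels, round what is visible of it).
The state is a dict: "t": time; "joint_pos": joint angles; "qvel": joint speeds; "effort": joint torques, N m; "tcp_pos": TCP position; "ee_rot": TCP orientation; "wrist_force": force on the tool from outside, world axes, zero at the start; "moment": the same for the moment, N m; "grip_width": finger opening in mm; "grip_force": force on a finger pad.
Only numpy, scipy, OpenCV 4.12 (cv2) and the standard library are available. Lean on these libraries where they do the work, as an engineer would, in place of code of your own. Each camera call takes 0.05 s, during which the arm holds its last target. There are 200 camera calls.

## Working session

There is one attempt and no reset: what is moved stays moved. The work goes in short steps, each a Python script; the robot and the scene stay as the last script left them, time stands still between calls to the robot, and variables do not carry over. Pictures are saved under pics/ and viewed, at most 10 in all, crops included, and the job is handed in when it is done.

```bash
mkdir -p pics; python3 - <<'E'
from station import *
import cv2,numpy as np
for n in("scene","top"):
    im=get_image(n); cv2.imwrite(f"pics/{n}0.png",im[:,:,::-1])
    c=get_calibration(n); R=np.array(c["R"]);print(n,c["fx"],c["cx"],c["cy"],np.round(R,3).tolist(),np.round(-R.T@np.array(c["t"])))
    for k in("jig","wheel","stop","stop_edge","gauge_mark"):
        print(k,[(np.round(d["extent"]).tolist(),round(d["score"],2)) for d in spot_in(k,n)[:2]])
o=get_obs();print(o)
E
```

```text
scene 574.5895916966484 314.1987982785072 237.97984230013472 [[0.323, 0.946, 0.009], [0.82, -0.275, -0.502], [-0.472, 0.17, -0.865]] [980. -21. 740.]
jig [([228.0, 274.0, 218.0, 184.0], 0.78), ([407.0, 256.0, 60.0, 68.0], 0.43)]
wheel [([197.0, 304.0, 46.0, 40.0], 0.61)]
stop [([195.0, 291.0, 126.0, 95.0], 0.59)]
stop_edge [([195.0, 290.0, 133.0, 98.0], 0.8), ([228.0, 275.0, 219.0, 183.0], 0.31)]
gauge_mark [([231.0, 276.0, 218.0, 185.0], 0.58), ([349.0, 167.0, 11.0, 22.0], 0.53)]
top 491.4420207596023 322.7824636205578 230.8331101186302 [[0.023, -1.0, -0.005], [-0.998, -0.023, -0.052], [0.052, 0.006, -0.999]] [557. 132. 855.]
jig [([408.0, 235.0, 182.0, 110.0], 0.89)]
wheel [([443.0, 205.0, 39.0, 22.0], 0.9)]
stop [([440.0, 230.0, 113.0, 56.0], 0.81)]
stop_edge [([442.0, 228.0, 109.0, 51.0], 0.65)]
gauge_mark [([407.0, 235.0, 184.0, 113.0], 0.78)]
{'t': 0.6, 'joint_pos': array([-7.03139060e+01,  1.24242422e+01,  9.24398097e+01,  2.30118529e-05,
        7.51322539e+01, -6.42838298e+00]), 'qvel': array([-0.04426998, -0.02030933, -0.04115622, -0.053418  , -0.07800881,
       -0.03899144]), 'effort': array([ 6.82182363e-04, -3.96583343e+01, -3.04030287e+01, -2.46763257e-04,
        1.14538434e-03,  9.76323065e-06]), 'tcp_pos': array([ 275.13462214, -561.21156232,  199.84604424]), 'ee_rot': array([1.79996327e+02, 3.91503338e-04, 2.61144711e+01]), 'wrist_force': array([ 0.52595589, -0.26281187, -0.5904131 ]), 'moment': array([ 0.01857309,  0.01118305, -0.02073717]), 'grip_force': 0.0, 'grip_width': 85.15263595886914}
```

View pics/scene0.png

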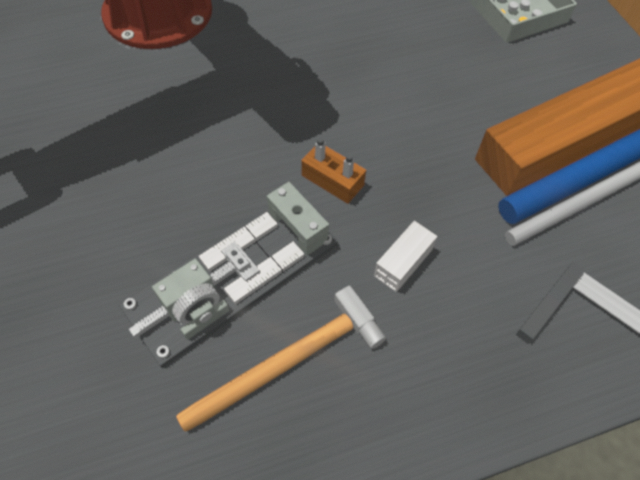

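View pics/top0.png

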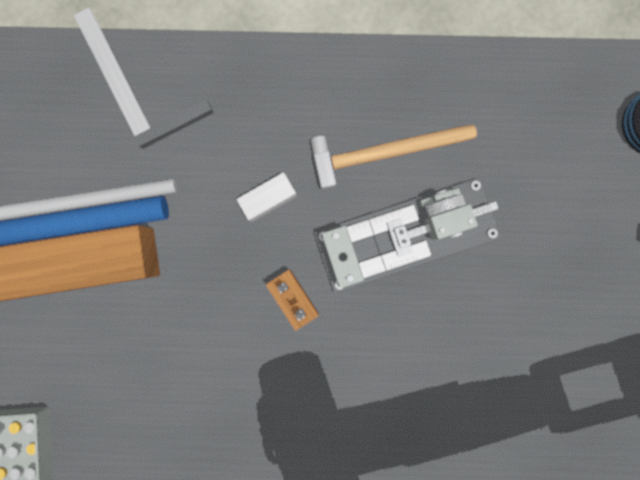

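The scene view shows the jig with its wheel at about (197,304) and the gap to the right of it. In the top view the jig runs from (485,207) to (333,262), with the wheel at (443,203), the stop edge near (392,238) and a line near (378,240). I'll zoom in on both.

```bash
python3 - <<'E'
import cv2
a=cv2.imread("pics/top0.png")[170:300,310:505];cv2.imwrite("pics/t1.png",cv2.resize(a,None,fx=4,fy=4,interpolation=cv2.INTER_CUBIC))
a=cv2.imread("pics/scene0.png")[180:365,120:335];cv2.imwrite("pics/s1.png",cv2.resize(a,None,fx=3.2,fy=3.2,interpolation=cv2.INTER_CUBIC))
E
```

```text
(no output)
```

View pics/t1.png

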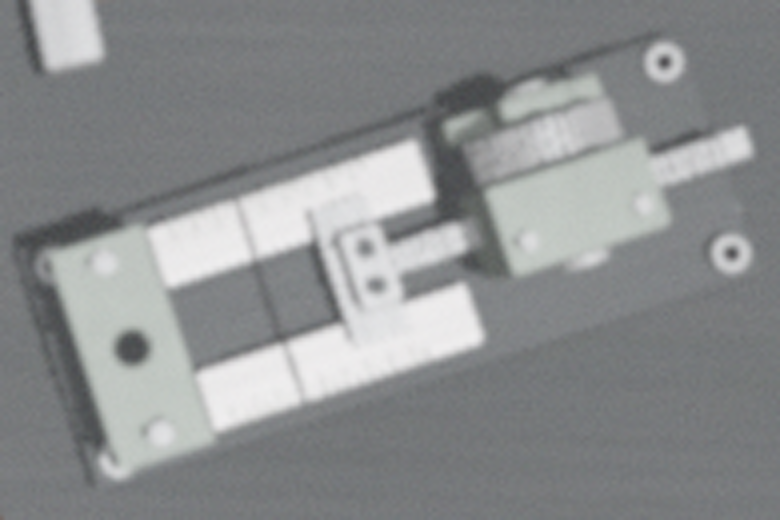

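View pics/s1.png

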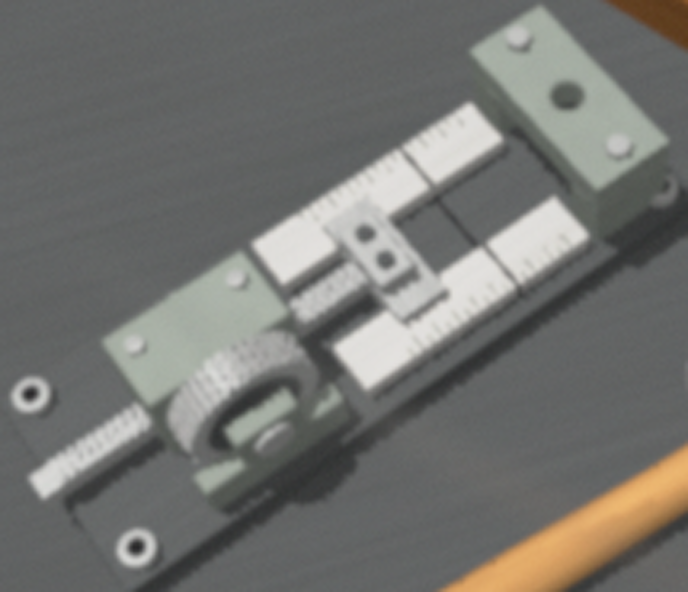

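Rails, gauge mark and stop are clear in both crops. In the top crop the mark runs (238,200)–(302,402) and the stop front runs (310,210)–(358,340). I'll fit the jig pose from these.

```bash
cat > fit.py <<'E'
import numpy as np
from scipy.optimize import least_squares
from station import get_calibration
def proj(cam,P):
    c=get_calibration(cam);q=np.atleast_2d(P)@np.array(c["R"]).T+np.array(c["t"])
    return np.c_[c["fx"]*q[:,0]/q[:,2]+c["cx"],c["fy"]*q[:,1]/q[:,2]+c["cy"]]
def ray(cam,uv,z):
    c=get_calibration(cam);R=np.array(c["R"]);o=-R.T@np.array(c["t"])
    d=R.T@np.array([(uv[0]-c["cx"])/c["fx"],(uv[1]-c["cy"])/c["fy"],1]);return o+d*(z-o[2])/d[2]
def W(p,P):
    P=np.atleast_2d(np.array(P,float));a=p[2];R=np.array([[np.cos(a),-np.sin(a),0],[np.sin(a),np.cos(a),0],[0,0,1]])
    return P@R.T+[p[0],p[1],0]
def J(p,X):
    a=p[2];d=X-np.array([p[0],p[1],0]);return np.array([np.cos(a)*d[0]+np.sin(a)*d[1],-np.sin(a)*d[0]+np.cos(a)*d[1],d[2]])
T=lambda u:(np.array(u)+.5)/4-.5+[310,170]
S=lambda u:(np.array(u)+.5)/3.2-.5+[120,180]
E
python3 - <<'E'
from fit import *
t=[((45,-25),(418,140)),((-45,-25),(484,342)),((-19,-25),(465,284)),((45,55),(238,200)),((19,55),(256,256)),((-19,55),(283,347)),((-45,55),(302,402))]
s=[((-45,-25),(252,243)),((-19,-25),(288,283)),((19,-25),(332,345)),((-45,55),(403,150)),((-19,55),(437,188)),((19,55),(487,245)),((45,55),(520,292)),((-45,95),(470,103)),((-19,95),(505,143)),((19,95),(555,197)),((45,95),(590,235))]
P={"top":[np.array([(*a,24) for a,_ in t]),np.array([T(b) for _,b in t])],"scene":[np.array([(*a,24) for a,_ in s]),np.array([S(b) for _,b in s])]}
for cs in(["top"],["scene"],["top","scene"]):
    f=lambda p:np.concatenate([(proj(c,W(p,P[c][0]))-P[c][1]).ravel() for c in cs])
    r=least_squares(f,[550,-60,.3],x_scale=[10,10,.1]);p=r.x
    print(cs,p[:2],np.degrees(p[2]),np.sqrt(np.mean(r.fun**2)))
    print(" wheel top",W(p,[26.5,-70,76.5]))
    for c,F,us in(("top",T,[(310,210),(334,275),(358,340)]),("scene",S,[(375,200),(412,247),(448,293)])):
        print(c,[J(p,ray(c,F(u),24)).round(1).tolist() for u in us])
np.save("pose.npy",p)
E
```

```text
['top'] [596.74907581  -6.91381601] 19.221130317614524 0.37180441241078016
 wheel top [[644.8168772 -64.2874726  76.5      ]]
top [[31.1, 27.1, 24.0], [1.8, 26.1, 24.0], [-27.3, 25.0, 24.0]]
scene [[-28.5, 29.8, 24.0], [1.3, 29.3, 24.0], [29.5, 28.7, 24.0]]
['scene'] [598.33237101  -6.56822166] 19.403600025118397 0.63895870649426
 wheel top [[646.58264606 -63.78850616  76.5       ]]
top [[29.6, 27.2, 24.0], [0.3, 26.2, 24.0], [-28.8, 25.3, 24.0]]
scene [[-30.0, 30.1, 24.0], [-0.3, 29.5, 24.0], [28.0, 28.8, 24.0]]
['top', 'scene'] [597.64547026  -6.71586348] 19.195923490148214 0.6336121888583649
 wheel top [[645.68802591 -64.11066156  76.5       ]]
top [[30.2, 27.2, 24.0], [0.9, 26.2, 24.0], [-28.2, 25.1, 24.0]]
scene [[-29.4, 29.9, 24.0], [0.3, 29.4, 24.0], [28.6, 28.8, 24.0]]
```

```bash
cat >> fit.py <<'E'
p=np.load("pose.npy"); YAW=np.degrees(p[2])+90
def at(y,z): return W(p,[26.5,y,z])[0].tolist()
E
python3 - <<'E'
from station import *
from fit import *
grip(0)
goto(at(-62,130),[180,0,YAW]); move_l(at(-62,82),speed=80); wait(.3)
b=np.array(get_obs()["wrist_force"]);print("base",b,get_obs()["t"])
z=80.
while z>73:
    move_l(at(-62,z),speed=20); wait(.05); o=get_obs(); f=o["wrist_force"]-b
    if z<78: print(z,o["tcp_pos"].round(2),f.round(1))
    if f[2]>5: break
    z-=.5 if z>77.5 else .3
np.save("zc.npy",[z,*b]); print(get_obs()["t"],get_obs()["joint_pos"].round())
E
```

```text
base [-0.44324466 -0.1768275   0.06261388] 4.6583
77.5 [643.01 -56.55  77.44] [0.7 0.2 0.1]
77.2 [643.04 -56.54  77.16] [ 1.5 -0.3 -0.7]
76.9 [643.04 -56.54  76.87] [-0.3  0.3 -0.4]
76.60000000000001 [643.05 -56.54  76.57] [0.7 0.6 0.8]
76.30000000000001 [643.04 -56.55  76.29] [ 0.1  0.2 -0.4]
76.00000000000001 [643.05 -56.55  75.99] [0.5 0.2 0.6]
75.70000000000002 [643.04 -56.56  75.69] [-0.5  0.7  0.7]
75.40000000000002 [643.03 -56.56  75.36] [ 0.5  0.4 -0.3]
75.10000000000002 [643.05 -56.56  75.09] [-0.1  0.8  0.1]
74.80000000000003 [643.04 -56.55  74.77] [ 0.2 -0.3  0.5]
74.50000000000003 [643.05 -56.55  74.49] [ 1.2 -0.4  0.3]
74.20000000000003 [643.04 -56.52  74.18] [ 0.2 -0.4  0. ]
73.90000000000003 [643.05 -56.54  73.89] [-0.2  0.1 -0.1]
73.60000000000004 [643.04 -56.55  73.57] [-0.1 -0.3  0.3]
73.30000000000004 [643.03 -56.56  73.25] [ 0.7  0.5 -0.3]
73.00000000000004 [643.03 -56.54  72.95] [ 0.2 -0.7  0.4]
10.9583 [-11.  22.  95.  -0.  63. -30.]
```

```bash
python3 - <<'E'
from station import *
from fit import *
import cv2
a=get_image("scene");o=get_obs();print(o["grip_width"],proj("scene",o["tcp_pos"]),proj("top",o["tcp_pos"]),proj("scene",W(p,[26.5,-70,76.5])))
a=a[200:350,110:310,::-1];b=get_image("top")[160:260,380:510,::-1]
a=cv2.resize(a,(800,600),interpolation=2);b=cv2.resize(b,(780,600),interpolation=2)
cv2.imwrite("pics/a2.png",a);cv2.imwrite("pics/b2.png",b)
E
```

```text
0.027463072314395882 [[197.4867286  291.73534163]] [[444.83939966 205.05654183]] [[191.62035285 294.11643701]]
```

View pics/a2.png

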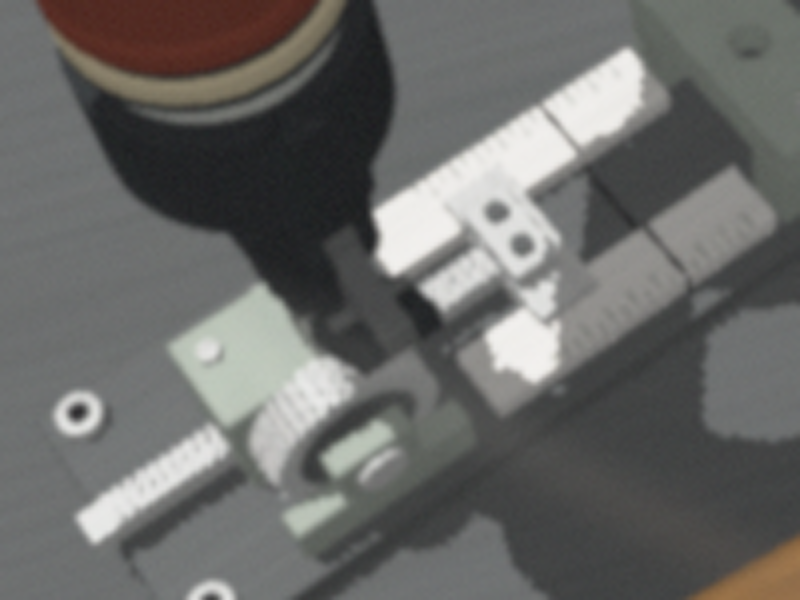

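The scene crop shows the closed fingers (about (390,330)) just +y of the wheel crest (about (325,375)) and not obviously on it. Checking the top crop next.

View pics/b2.png

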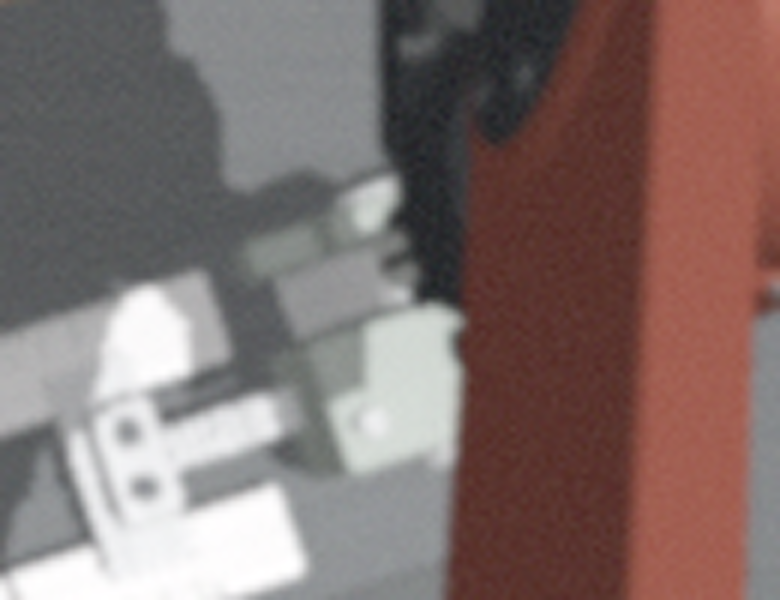

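The tip shows at about (400,260) in this crop, close to the crest, and the stop hasn't moved. I'll probe right over the crest.

```bash
python3 - <<'E'
from station import *
from fit import *
move_l(at(-62,80),speed=80)
for y in (-70,-78):
    move_l(at(y,80),speed=80); wait(.1)
    b=np.array(get_obs()["wrist_force"]); z=78.
    while z>70.5:
        move_l(at(y,z),speed=25); o=get_obs(); f=o["wrist_force"]-b
        if f[2]>3: break
        z-=.4
    wait(.1);o=get_obs();print(y,z,o["tcp_pos"].round(2),(o["wrist_force"]-b).round(1),o["moment"].round(2),o["t"])
    if f[2]>3: break
E
```

```text
-70 70.39999999999989 [645.66 -64.11  70.8 ] [-0.2  1.5  0.8] [-0.01 -0.04 -0.  ] 16.5083
-78 70.39999999999989 [648.31 -71.64  70.78] [ 0.8  1.4 -1.2] [-0.    0.01  0.03] 21.7583
```

```bash
python3 - <<'E'
from fit import *
import cv2
out=[]
th=np.linspace(0,2*np.pi,90)
for c,x0,y0 in(("scene",155,250),("top",405,175)):
    a=cv2.imread(f"pics/{c}0.png")[y0:y0+75,x0:x0+100];a=cv2.resize(a,(800,600),interpolation=2) 
    a=cv2.resize(a,None,fx=.5,fy=.5) if 0 else a
    f=lambda P:(((proj(c,W(p,P))-[x0,y0]+.5)*8).astype(int))
    for x,col in((18,(0,0,255)),(35,(0,255,0))):
        cv2.polylines(a,[f([[x,-70+30.5*np.cos(t),46+30.5*np.sin(t)] for t in th[:46]])],False,col,1)
    cv2.circle(a,tuple(map(int,f([26.5,-70,76.5])[0])),4,(255,0,0),2)
    out.append(cv2.resize(a,(400*2,300*2))[100:400])
cv2.imwrite("pics/ov.png",np.vstack(out))
E
```

```text
(no output)
```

View pics/ov.png

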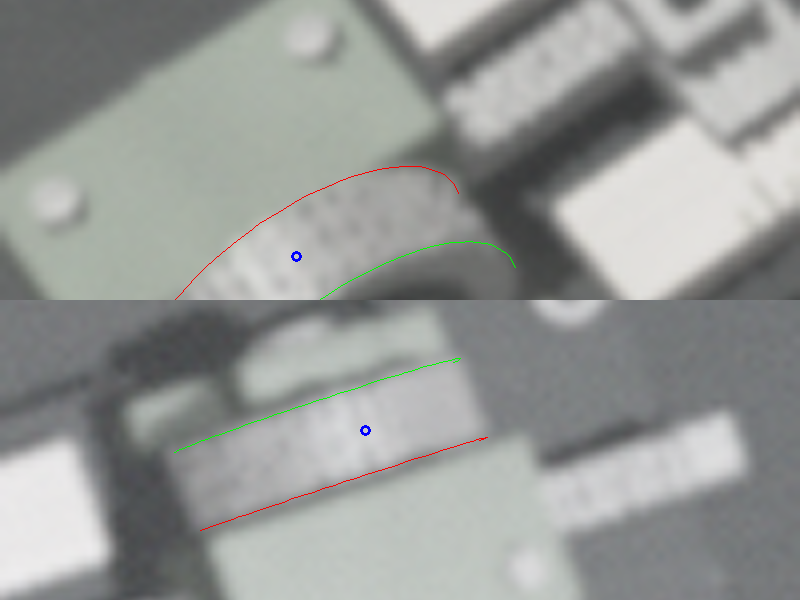

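The overlay shows the pose is right: both rim edges coincide in both cameras. So the real fingertip must sit higher than the reported TCP, and in both views the finger does look higher than predicted. I'll keep lowering under force guard, then make a first stroke.

```bash
python3 - <<'E'
from station import *
from fit import *
move_l(at(-78,79),speed=150); move_l(at(-65,79),speed=150); move_l(at(-65,71),speed=80);wait(.1)
b=np.array(get_obs()["wrist_force"]); z=70.5; f=[0,0,0]
while z>60 :
    move_l(at(-65,z),speed=30); o=get_obs(); f=o["wrist_force"]-b
    if f[2]>3: break
    z-=.5
print(z,o["tcp_pos"].round(2),f.round(1),o["t"])
if f[2]>3:
    print("contact")
    wait(.1);print((get_obs()["wrist_force"]-b).round(1))
E
```

```text
60.0 [643.99 -59.37  60.43] [-0.2  0.4  0.2] 27.8583
```

```bash
python3 - <<'E'
from station import *
from fit import *
import cv2
a=get_image("scene");cv2.imwrite("pics/full3.png",a[:,:,::-1]);b=get_image("top");cv2.imwrite("pics/full3t.png",b[:,:,::-1])
o=get_obs();print(o["tcp_pos"],o["ee_rot"],o["grip_width"],o["joint_pos"],o["wrist_force"],o["effort"],o["t"])
out=[]
for c,im,x0,y0 in(("scene",a,130,220),("top",b,395,165)):
    i=cv2.resize(im[y0:y0+75,x0:x0+110,::-1],(792,540),interpolation=2)
    u=((proj(c,o["tcp_pos"])[0]-[x0,y0])*7.2).astype(int);v=((proj(c,o["tcp_pos"]+[0,0,40])[0]-[x0,y0])*7.2).astype(int)
    cv2.line(i,tuple(map(int,u)),tuple(map(int,v)),(0,0,255),1);out.append(cv2.resize(i,None,fx=.55,fy=.55)) 
cv2.imwrite("pics/c3.png",cv2.resize(np.vstack(out),(440,594)))
E
```

```text
[644.08363982 -59.37144983  60.51696781] [1.79996741e+02 2.95194693e-03 1.09200357e+02] 0.020636702655162882 [-1.14790412e+01  2.32076820e+01  9.47390381e+01 -9.91452828e-04
  6.20489706e+01 -3.06789340e+01] [ 0.09624202  0.15886674 -0.13421369] [ 5.86560072e-04 -4.39101505e+01 -2.69558215e+01 -2.45308756e-04
  1.60771953e-03 -5.84619670e-06] 27.9583
```

View pics/c3.png

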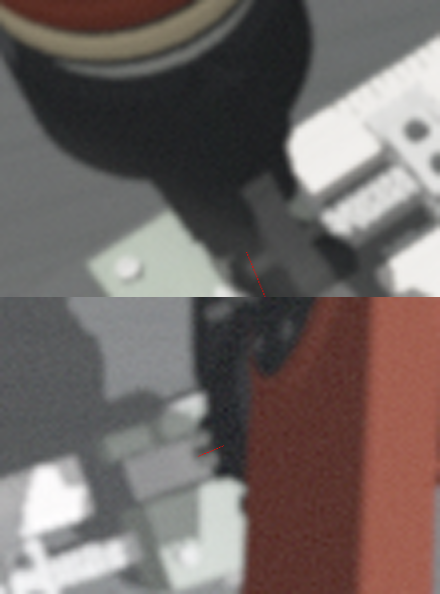

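The montage is too small to read: the fingers appear around (240–300,250), but where the tip meets the wheel is unclear. I'll brighten the scene view and look closer.

```bash
python3 - <<'E'
from fit import *
import cv2
a=cv2.imread("pics/full3.png");x0,y0=145,215
i=cv2.resize(a[y0:y0+90,x0:x0+120],(800,600),interpolation=2).astype(float)
i=(255*(i/255)**.5).astype(np.uint8)
f=lambda P:(((proj("scene",P)-[x0,y0]+.5)*6.667).astype(int))
th=np.linspace(0,np.pi,60)
for x,col in((18,(0,0,255)),(35,(0,255,0))): cv2.polylines(i,[f(W(p,[[x,-70+30.5*np.cos(t),46+30.5*np.sin(t)] for t in th]))],False,col,1)
for z in(60.5,70,80,90,100): cv2.circle(i,tuple(map(int,f([644.08,-59.37,z])[0])),3,(255,0,0),1)
cv2.imwrite("pics/d3.png",i)
E
```

```text
(no output)
```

View pics/d3.png

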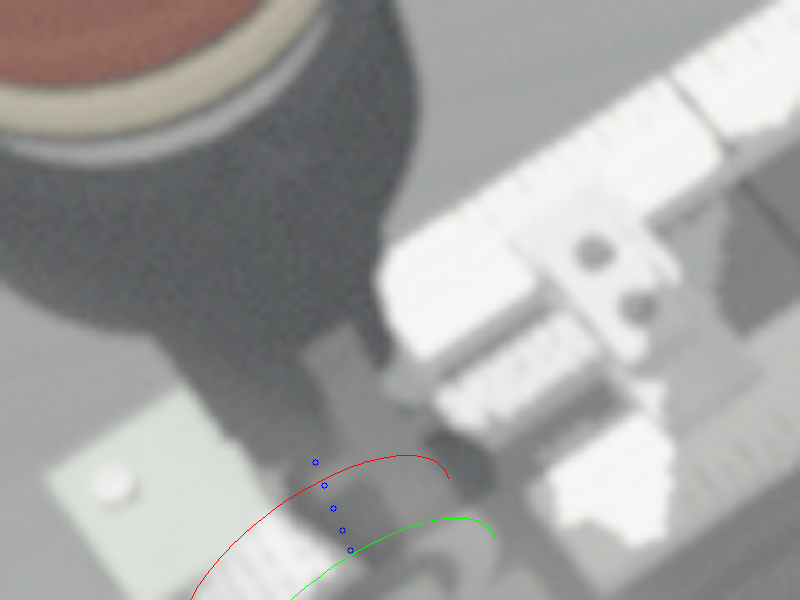

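```bash
python3 - <<'E'
import station
from station import *
from fit import *
print("grasp_offset",getattr(station,"grasp_offset",None))
b=np.array([-.1,0,0.]); z=59.5
while z>46:
    move_l(at(-65,z),speed=40); o=get_obs(); f=o["wrist_force"]-b
    if f[2]>2.5: break
    z-=.7
wait(.05);o=get_obs();print(z,o["tcp_pos"].round(2),(o["wrist_force"]-b).round(1),o["moment"].round(2),o["t"])
E
```

```text
grasp_offset 18.700000000000003
45.49999999999994 [644.01 -59.37  46.14] [-0.2 -0.7 -0.6] [-0.01 -0.02 -0.02] 33.0083
```

```bash
python3 - <<'E'
from station import *
from fit import *
import cv2
a=get_image("scene");b=get_image("top");cv2.imwrite("pics/f4s.png",a[:,:,::-1]);cv2.imwrite("pics/f4t.png",b[:,:,::-1])
o=get_obs();print(o["t"],o["grip_width"],o["grip_force"],o["joint_pos"].round(1))
x0,y0=140,225
i=cv2.resize(a[y0:y0+80,x0:x0+120,::-1],(800,533),interpolation=2).astype(float)
i=(255*(i/255)**.5).astype(np.uint8)
t=o["tcp_pos"]
for z in(0,18.7,72.7): 
    u=((proj("scene",t+[0,0,z])[0]-[x0,y0]+.5)*6.667).astype(int);cv2.circle(i,tuple(map(int,u)),3,(255,0,0),1)
cv2.imwrite("pics/e4.png",i)
E
```

```text
33.1083 0.26452405201172163 0.0 [-11.5  24.3  95.1  -0.   60.7 -30.7]
```

View pics/e4.png

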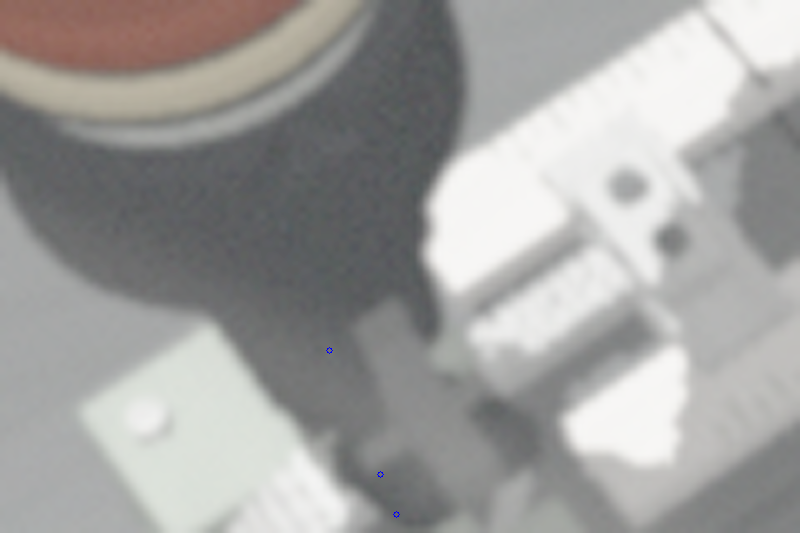

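The picture shows the closed fingers, a grey bar ending near (460,480), apparently right in the wheel's place, and the stop unmoved. I'll compare pixel values with the free view to see what is really in front.

```bash
python3 - <<'E'
from fit import *
import cv2
t={"full3":[644.08,-59.37,60.5],"f4":[644.0,-59.37,46.1]}
for c,fs,w in(("scene",("scene0","full3","f4s"),(182,275,36,28)),("top",("top0","full3t","f4t"),(424,190,36,24))):
    print(c,"tcp",{k:proj(c,v)[0].round(1).tolist() for k,v in t.items()},"crest",proj(c,W(p,[26.5,-70,76.5]))[0].round(1))
    for f in fs:
        g=cv2.imread(f"pics/{f}.png",0)[w[1]:w[1]+w[3],w[0]:w[0]+w[2]]
        print(f,"origin",w[:2])
        for r in g[::1]: print(" ".join("%2d"%(v//4) for v in r))
E
```

```text
scene tcp {'full3': [197.1, 297.1], 'f4': [199.0, 301.6]} crest [191.6 294.1]
scene0 origin (182, 275)
43 43 43 43 43 43 43 43 43 43 43 43 43 43 44 43 43 43 43 43 43 43 43 43 43 41 37 33 36 44 46 47 49 48 48 47
43 43 43 43 43 43 43 43 43 43 43 43 43 43 43 43 43 43 44 44 44 43 44 43 43 43 41 36 34 38 41 45 48 49 48 46
42 42 43 43 43 43 43 43 43 43 42 43 43 43 43 43 42 43 43 43 44 44 43 43 43 43 41 36 32 32 37 44 48 50 49 47
42 42 42 42 43 42 43 43 43 43 42 42 43 43 42 43 43 43 43 43 43 43 43 43 43 41 38 33 28 28 35 43 46 47 48 45
42 42 42 42 43 43 43 43 43 42 43 43 42 42 43 42 42 43 43 43 44 43 43 42 40 36 32 28 24 25 31 37 41 43 42 39
42 42 42 42 42 42 43 43 43 42 43 42 42 42 43 42 42 42 42 43 43 42 41 38 34 30 26 24 22 23 27 31 34 37 34 29
42 42 42 42 42 42 43 42 43 43 43 42 42 42 43 42 42 42 42 42 41 39 37 32 28 25 23 22 22 23 25 27 28 29 27 25
42 42 42 42 42 42 42 42 42 42 42 42 42 42 42 42 42 42 42 40 38 35 32 29 27 25 24 23 22 22 24 25 25 25 24 23
42 42 42 42 42 42 42 42 42 42 43 43 42 42 42 42 42 41 41 38 37 34 33 34 32 31 30 27 25 24 23 23 24 24 22 20
42 42 42 42 42 42 42 43 4
[... 15342 characters left out ...]
2 31 32 30 26 18 11 12  9 10 12 15 14 15 14 16 14 15
22 26 31 35 36 36 36 37 36 36 37 37 37 37 36 37 37 35 34 34 33 30 24 17 11 10 10 10 11 13 15 15 16 14 16 15
23 24 29 35 37 37 36 36 36 36 36 37 37 37 37 37 37 37 36 35 34 29 21 13 11 11 10 10 13 14 15 14 15 15 16 16
22 23 28 33 36 36 36 36 36 37 36 36 37 37 37 37 37 37 36 36 33 27 19 15 14 15 14 12 12 14 14 15 14 16 15 16
23 22 26 31 35 36 36 36 36 36 36 37 36 37 36 36 36 36 34 33 31 26 22 24 28 31 26 19 14 13 15 15 15 15 15 15
23 22 24 29 34 36 36 36 37 36 36 37 36 35 35 33 32 31 30 29 29 30 31 37 43 44 40 32 23 17 14 15 16 16 16 14
23 22 23 26 32 36 37 36 36 36 36 34 33 32 31 29 29 30 30 32 32 34 38 45 50 51 48 43 35 25 17 16 16 15 15 15
```

Both views put the visible fingertip about 27 mm above the reported TCP, so contact should come within a few millimetres. I'll continue down under force guard.

```bash
python3 - <<'E'
from station import *
from fit import *
z=45.5
while z>36:
    move_l(at(-65,z),speed=60); o=get_obs(); f=o["wrist_force"]
    print(round(z,1),o["tcp_pos"].round(2)[2],f.round(1),round(o["t"],2))
    if f[2]>2.5: break
    z-=.8
E
```

```text
45.5 45.39 [-0.3  0.6  0.6] 33.36
44.7 45.06 [-0.7  0.3  0.9] 33.61
43.9 44.97 [-2.   1.3  5.9] 33.86
```

Contact: 5.9 N at TCP z ≈ 45, with about 1 mm of give. First stroke now.

```bash
cat >> fit.py <<'E'
import cv2
def snap(tag):
    from station import get_image
    for c in("scene","top"): cv2.imwrite(f"pics/{tag}{c}.png",get_image(c)[:,:,::-1])
def disp(tag):
    out=[]
    for c,z in(("scene",41.5),("top",41.5)):
        a=cv2.imread(f"pics/{c}0.png",0).astype(np.float32);b=cv2.imread(f"pics/{tag}{c}.png",0).astype(np.float32)
        e=27.5;P=lambda y:proj(c,W(p,[0,y,z]))[0]
        u=P(e-8).round().astype(int);r=7;T0=a[u[1]-r:u[1]+r+1,u[0]-r:u[0]+r+1];best=[]
        for d in np.arange(-3,35,.25):
            s=cv2.getRectSubPix(b,(2*r+1,2*r+1),tuple(map(float,u+P(e-8+d)-P(e-8))))
            best.append((np.corrcoef(s.ravel(),T0.ravel())[0,1],d))
        out.append((c,max(best)))
    return out
E
python3 - <<'E'
from station import *
from fit import *
move_l(at(-79,43.6),speed=50); o=get_obs();print(o["tcp_pos"].round(2),o["wrist_force"].round(1),o["t"])
snap("g1");print(disp("g1"),disp("f4s") if 0 else "")
E
```

```text
[649.4  -73.18  44.87] [-1.6  0.3  5.3] 34.2917
[('scene', (np.float64(0.9353879706323016), np.float64(6.5))), ('top', (np.float64(0.8450480447435803), np.float64(6.75)))]
```

The rim followed without slip: the stop moved 6.5 mm against 6.4 predicted. Two more strokes.

```bash
python3 - <<'E'
from station import *
from fit import *
y=-79
for k in range(2):
    move_l(at(y,49),speed=100); move_l(at(-61,49),speed=120); move_l(at(-61,43.6),speed=60)
    y=-79; f0=get_obs()["wrist_force"].round(1)
    move_l(at(y,43.6),speed=50); print(f0,get_obs()["wrist_force"].round(1),round(get_obs()["t"],2))
snap("g2");print(disp("g2"))
for c in("top","scene"):
    g=cv2.imread(f"pics/g2{c}.png",0).astype(np.float32)
    for x in(-40,-25,-14,14,25,40):
        ys=np.arange(42,62,1.);uv=proj(c,W(p,[[x,q,24] for q in ys])).astype(np.float32)
        print(c,x,cv2.remap(g,uv[None,:,0],uv[None,:,1],cv2.INTER_CUBIC)[0].astype(int).tolist())
E
```

```text
[0.2 1.7 5.3] [1.5 0.2 4.8] 35.7
[-0.4  1.   4.6] [ 1.2 -1.1  5.8] 37.01
[('scene', (np.float64(0.9356271050162323), np.float64(23.25))), ('top', (np.float64(0.8571021930566002), np.float64(23.5)))]
top -40 [251, 250, 247, 244, 245, 250, 251, 252, 252, 249, 246, 234, 223, 220, 228, 239, 249, 251, 252, 252]
top -25 [168, 173, 183, 194, 208, 219, 228, 229, 222, 211, 204, 199, 197, 198, 204, 212, 219, 225, 226, 224]
top -14 [162, 156, 153, 155, 160, 165, 167, 162, 156, 144, 131, 112, 97, 83, 78, 78, 85, 91, 93, 94]
top 14 [162, 158, 154, 153, 158, 164, 167, 164, 161, 148, 135, 116, 99, 83, 77, 75, 80, 89, 93, 91]
top 25 [165, 165, 165, 165, 165, 165, 166, 166, 165, 164, 163, 159, 154, 148, 150, 159, 171, 176, 180, 180]
top 40 [175, 173, 170, 169, 169, 171, 173, 174, 173, 172, 172, 167, 158, 149, 147, 157, 170, 175, 175, 173]
scene -40 [234, 230, 226, 228, 233, 234, 233, 232, 233, 232, 221, 193, 164, 176, 211, 229, 231, 233, 235, 236]
scene -25 [123, 123, 125, 127, 128, 129, 128, 131, 146, 162, 170, 166, 155, 165, 192, 205, 208, 202, 201, 204]
scene -14 [108, 115, 123, 128, 131, 131, 129, 127, 126, 123, 117, 103, 93, 86, 85, 83, 81, 83, 82, 84]
scene 14 [126, 126, 125, 124, 123, 124, 125, 124, 124, 123, 113, 99, 82, 72, 67, 68, 67, 66, 68, 67]
scene 25 [125, 125, 125, 124, 122, 121, 121, 122, 124, 124, 123, 113, 98, 94, 109, 129, 138, 142, 144, 144]
scene 40 [139, 139, 136, 134, 135, 141, 141, 137, 134, 135, 136, 127, 110, 94, 102, 122, 136, 134, 131, 132]
```

Travel is now 23.3 mm. I'll calibrate the edge position offline from the first pictures, where it is clear of the mark.

```bash
python3 - <<'E'
from fit import *
for f,c,y0 in(("top0","top",16),("scene0","scene",16),("g2top","top",40),("g2scene","scene",40),("top0","top",44),("scene0","scene",44)):
    g=cv2.imread(f"pics/{f}.png",0).astype(np.float32)
    n=22 if y0!=44 else 18
    for x in((-40,-28,-24,-14,14,24,28) if y0!=44 else (-40,-25,-14,14,25,40)):
        ys=np.arange(y0,y0+n,1.);uv=proj(c,W(p,[[x,q,24] for q in ys])).astype(np.float32)
        print(f,y0,x,*cv2.remap(g,uv[None,:,0],uv[None,:,1],cv2.INTER_CUBIC)[0].astype(int))
E
```

```text
top0 16 -40 228 232 232 233 234 233 232 230 228 228 229 232 234 234 235 235 233 231 229 229 230 233
top0 16 -28 227 226 225 223 222 222 223 224 225 224 219 214 213 218 224 229 232 233 233 233 233 233
top0 16 -24 225 224 224 223 221 219 220 221 220 219 209 195 188 194 210 224 233 236 235 234 234 234
top0 16 -14 224 219 207 193 184 186 197 210 216 216 207 189 157 125 101 100 107 118 124 125 125 126
top0 16 14 220 212 204 184 165 153 158 173 191 201 201 190 161 128 102 96 98 107 117 127 129 130
top0 16 24 220 219 219 218 217 216 217 218 217 214 208 195 189 195 209 222 231 233 234 234 234 234
top0 16 28 217 215 215 215 215 216 216 217 218 215 210 196 186 190 205 219 230 233 233 232 232 232
scene0 16 -40 213 219 218 217 218 221 220 216 211 214 218 218 214 212 216 220 219 210 202 204 214 219
scene0 16 -28 199 201 200 198 198 196 194 194 195 195 197 200 206 211 218 221 220 221 221 220 220 220
scene0 16 -24 182 181 181 184 189 195 201 201 196 193 195 196 195 200 212 219 222 221 221 221 221 220
scene0 16 -14 147 144 144 151 170 187 201 202 199 194 192 186 173 138 105 87 82 86 87 86 84 80
scen
[... 1975 characters left out ...]
5 126 128 127 120 113 110 110 113 117 121 125
top0 44 25 233 233 232 232 233 234 234 233 230 223 213 202 201 211 225 231 234 233
top0 44 40 225 224 223 224 225 226 227 226 225 219 210 202 200 209 222 227 227 226
scene0 44 -40 208 211 217 219 216 215 218 217 202 171 148 159 188 208 215 217 219 220
scene0 44 -25 221 222 222 221 221 222 221 219 205 180 151 156 185 211 220 222 221 221
scene0 44 -14 90 91 87 82 79 80 77 72 68 70 77 81 83 81 78 81 84 86
scene0 44 14 104 103 102 102 103 101 93 80 72 76 89 99 102 102 101 102 102 101
scene0 44 25 221 221 222 222 222 222 221 221 217 196 166 150 171 200 218 222 221 221
scene0 44 40 213 208 211 219 220 216 213 214 214 202 173 147 159 192 213 211 207 207
```

Gap at the start comes to about 26.7 mm, consistent in both cameras, so about 3.35 mm remain, or 7.2 mm of rim.

```bash
python3 - <<'E'
from station import *
from fit import *
move_l(at(-79,49),speed=100); move_l(at(-65,49),speed=120); move_l(at(-65,43.6),speed=60)
move_l(at(-72.2,43.6),speed=40); print(get_obs()["wrist_force"].round(1))
move_l(at(-72.2,55),speed=100);snap("g3");print(round(get_obs()["t"],2),get_obs()["wrist_force"].round(1))
print(disp("g3"))
for f,c,y0 in(("g3top","top",46),("g3scene","scene",46)):
    g=cv2.imread(f"pics/{f}.png",0).astype(np.float32)
    for x in(-40,-28,-24,-14,14,24,28,40):
        ys=np.arange(y0,y0+16,1.);uv=proj(c,W(p,[[x,q,24] for q in ys])).astype(np.float32)
        print(f,y0,x,*cv2.remap(g,uv[None,:,0],uv[None,:,1],cv2.INTER_CUBIC)[0].astype(int))
E
```

```text
[-1.1  0.8  4.6]
38.58 [ 0.  -0.1 -0.1]
[('scene', (np.float64(0.9361517756603042), np.float64(26.75))), ('top', (np.float64(0.8491769111226618), np.float64(26.75)))]
g3top 46 -40 246 250 251 252 252 250 246 235 224 220 228 239 249 251 251 252
g3top 46 -28 234 225 220 221 227 233 234 229 220 214 221 234 244 249 251 251
g3top 46 -24 182 174 169 170 175 181 186 184 179 183 199 221 242 250 253 252
g3top 46 -14 159 152 152 158 162 164 165 160 152 134 115 98 91 90 92 94
g3top 46 14 161 158 155 157 161 164 166 163 155 140 121 102 88 87 89 91
g3top 46 24 166 165 164 163 166 167 165 160 155 152 155 163 172 178 181 180
g3top 46 28 171 170 169 169 170 171 170 165 154 148 151 161 170 177 179 180
g3top 46 40 177 174 175 175 173 171 171 166 158 150 147 157 170 175 175 176
g3scene 46 -40 232 234 232 232 233 233 222 194 166 178 210 228 231 232 234 235
g3scene 46 -28 167 152 143 137 134 134 139 140 149 170 198 222 232 233 234 234
g3scene 46 -24 113 118 123 129 131 130 126 126 136 153 180 212 226 231 236 236
g3scene 46 -14 114 121 129 130 130 129 126 123 123 120 112 98 86 84 82 84
g3scene 46 14 126 124 123 123 123 124 125 124 123 119 108 92 75 68 65 65
g3scene 46 24 127 126 125 124 122 124 125 124 125 128 132 137 141 143 143 144
g3scene 46 28 127 127 126 124 122 123 124 122 116 114 121 134 142 143 144 144
g3scene 46 40 137 141 142 137 136 138 139 129 109 93 101 121 135 135 132 133
```

Both cameras agree: travel 26.75 mm, with the edge on the mark to within about half a millimetre. I'll retreat and hand in.

```bash
python3 - <<'E'
from station import *
from fit import *
move_l(at(-72.2,160),speed=130); snap("g4"); print(disp("g4"),round(get_obs()["t"],2),get_obs()["wrist_force"].round(1)); print(sign_off())
E
```

```text
[('scene', (np.float64(0.7467853261538251), np.float64(27.0))), ('top', (np.float64(0.7059359729263507), np.float64(27.0)))] 39.63 [ 0.1 -0.4 -0.5]
the job is handed in; nothing more can be done
None
```

I rolled the stop forward about 26.8 mm with the wheel, so its front edge stands on the gauge mark to within roughly 0.5 mm by both cameras; the hand is clear above the jig, and I handed the job in at about 39.6 s, with no verdict returned.

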